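# Empty a tailgate tray of spectacle cases into the bin

### The job

Swing the tray's end gate all the way down, then tip the tray by the leaning handle plate at its other end until both spectacle cases have slid out through the gate into the bin. Set the tray gently back down on its stand - never let it drop - and let go, leaving the gate down; do not touch the cases with the gripper, and leave everything else on the table where it is.

Things in the scene. Friction and masses are not known exactly. Their poses are not given: they have to be found in the camera images.
- stand: Grey tipping stand, fixed to the table, foot 170 mm (x) by 235 mm (y), carrying the tray. Origin: centre of the underside. Its +y points from the handle end to the gate end of the tray and on to the bin; it may be turned a little in yaw. The tray's tipping axis is parallel to the stand's x axis through (0, 0.085, 0.077) m in this frame.
- tray (a joint): Tipping angle of the aluminium tray about the axis given at stand, rad: 0 = level, resting on the stand; grows as the handle end (-y) is lifted; stop at 0.85. The tray weighs about 0.6 kg and falls back by its own weight when let go. The cases begin to slide somewhere between 0.2 and 0.4 rad; a steeper tray (0.7 or more) empties more surely.
- tray_grip (a point): Point mid-thickness in the tray's flat handle plate (8 mm thick, 100 mm wide along x), 20 mm below its top edge and 34 mm up from its root on the end wall. The plate leans outward, away from the tray, 35 degrees from vertical when level: in the tray's axes it rises along (0, -0.574, 0.819). Tray level, this point is at (0, -0.141, 0.157) m in the stand's frame.
- gate (a joint): Angle of the end gate about its bottom hinge, rad: 0 = upright, shut; grows as it swings outward and down; flat with the tray floor at 1.57, stop at 1.75. A stiff hinge (0.13 N m) holds it where it is left; no catch. Starts up to 0.2 rad ajar. Hinge line parallel to the stand's x axis, at (0, 0.087, 0.087) m in the stand's frame when the tray is level.
- gate_tab (a point): Point on the inner face of the gate's pull tab, 65 mm from the gate's hinge line. The tab is 44 mm wide (x), 5 mm thick, and stands on the middle of the gate, from 50 to 75 mm above the hinge line (25 mm above the tray's rim when shut). Axes are the gate's: z from the hinge to the tab, y out of the outer face, x along the hinge.
- long_case: Dark hard spectacle case, 150 mm (its y) x 58 mm x 38 mm, about 90 g; starts lying in the tray with its length along it. Origin at its centre.
- short_case: Dark hard spectacle case, 120 mm (its y) x 56 mm x 36 mm, about 90 g; starts lying in the tray beside the long one. Origin at its centre.
- bin: Grey open bin standing fixed on the table beyond the gate end, 180 mm (x) by 250 mm (y) by 55 mm high, walls 4 mm. Origin: centre of the underside. It is never to be moved.
- tape_roll: a roll of clear tape lying flat, 96 mm across, 24 mm high; a bystander
- dispenser: a dark hexagonal solvent dispenser, 53 x 60 x 129 mm, standing; a bystander
- glue_bottle: a small glue bottle with a pointed cap, 27 mm across, 80 mm high, standing; a bystander
- pin_driver: a precision screwdriver, 112 mm long, 13 mm thick, lying on the table; a bystander
- tray_floor (a point): Point on top of the tray's floor, midway across, 100 mm from its gate edge; axes of the tray. The tray is open on top, 206 mm long (y), 142 mm wide (x), walls 4 mm thick and 50 mm above the floor; when level, its floor is 87 mm and its rim 137 mm above the table.
Not all that is in view belongs to the job. Leave any purple look-alike of the short_case alone.

How it is judged (in metres and radians):
On the way, in this order (a step that is already met when the one before it is completed fails the run):
1. the gate is swung right down while the tray still lies on its stand with both cases in it (value of joint gate above 1.6 rad and value of joint tray below 0.12 rad and y of each of long_case, short_case in the frame of stand below 0.09 m), for 0.2 s.
2. the tray is tipped up and both cases have slid out into the bin (value of joint tray above 0.2 rad and value of joint gate above 1.5 rad and y of each of long_case, short_case in the frame of bin above -0.12 m and z of each of long_case, short_case in the frame of bin below 0.09 m), for 0.2 s.
At the end, for the whole second after the job is handed in: Both cases lie at rest in the bin, their centres inside its walls and less than 70 mm above its underside, touching neither tray nor gate; the tray is back down on its stand (under 0.04 rad) and the gate is still down (over 1.5 rad) (x of long_case in the frame of bin between -0.085 and 0.085 m and y of long_case in the frame of bin between -0.12 and 0.12 m and z of each of long_case, short_case in the frame of bin below 0.07 m and contact force between each of long_case, short_case and stand below 0.1 N and x of short_case in the frame of bin between -0.085 and 0.085 m and y of short_case in the frame of bin between -0.12 and 0.12 m and value of joint tray below 0.04 rad and value of joint gate above 1.5 rad and linear speed of each of long_case, short_case below 0.02 m/s).
It fails at once if the tray is dropped back (falls faster than 2.5 rad/s) (velocity of joint tray below -2.5 rad/s).
It fails at once if the gripper's fingers press on a case (over 2 N) (contact force between the fingers and long_case above 2 N or contact force between the fingers and short_case above 2 N).
It fails at once if a bystander is moved more than 30 mm (distance of any of tape_roll, dispenser, glue_bottle, pin_driver from where it was at the start of the episode above 0.03 m).
It also fails if it takes over 59 s, if anything falls off the work surface, if the arm or the gripper's body presses on something with over 40 N, if the wrist force passes 120 N, or if a joint passes its speed limit or range.

### The arm

A 7-joint arm with a two-finger parallel gripper is mounted at the origin on a cart in front of the work surface, level with it; the furniture and walls round the work are solid. World frame = base frame: x ahead of the robot, y to its left, z up, the work surface at z = 0. Lengths are in mm, angles in rad, forces in N, time in s.
With the tool pointing down it reaches from about 350 to 900 mm from the base axis. Payload 8.1 kg.
Tool frame: the origin (TCP) lies on the centre line of the jaws, within the pads' length; the fingertips stand 25 mm ahead of it and the grasp point (between the pads) lies 6 mm ahead of it (nose_length is the distance from the TCP to the fingertips, in mm); z points along the fingers, y is the line along which they close (so a half turn about z gives the same grasp; the last joint's range is limited). The gripper opens to 85 mm and grips with 20 to 120 N. Pads are 22 mm wide; open, the fingers measure 114 mm over their backs; the gripper's body (76 mm by 85 mm) begins 54 mm behind the grasp point. The pads swing forward as they close: fully open they stand 13 mm farther back than shut.
Start: joints at [1.241, 0.434, 0.025, 1.573, -0.012, 1.134, -0.075], TCP at [140.513, -609.013, 256.323] pointing down, gripper open.
Joint ranges: [-2.62, 2.62], [-0.44, 2.09], [-1.27, 1.32], [0.08, 2.57], [-1.32, 4.46], [0.12, 2], [-2.74, 2.74]. Speed limits (rad/s): [2.22, 2.22, 3.01, 3.01, 3.14, 3.14, 3.14].

### API

Orientations are given as a rotation vector (axis times angle).
In Python, from workcell import movep, servo_line, set_joints, release, grab, pause, inverse_kinematics, grab_frame, camera_params, Unreachable, sign_off, read_clock, read_joints, read_joint_velocities, read_tau, read_ee_pos, read_ee_rot, read_ft_force, read_torque, read_gripper_width, read_finger_force, nose_length gives the robot as it stands. The module is installed in compiled form; this text tells all that it offers. Calls block until the motion is done:
- movep(position, orientation): joint-space move of the TCP to a pose.
- servo_line(position, orientation=None, speed=150, f_stop=None): straight line of the TCP; orientation=None keeps the orientation; speed is the mean speed in mm/s. With f_stop (N) it stops when the force on the tool has changed by that much, and returns True; else False.
- set_joints(angles): joint-space move.
- release() and grab(newtons=None): open the fingers fully, or close them until they stop; newtons is the grip in N (None keeps the last).
- pause(seconds).
- inverse_kinematics(position, orientation): joint angles nearest the present ones, or None.
- grab_frame(name): name is "side" or "top"; returns the picture (384x512x3 uint8, red, green, blue); there is no depth.
- camera_params(name): a dict with "vertical_fov" (degrees; the focal length in pixels is half the picture's height over the tangent of half this angle, whatever the lens; pixels are square), "cx", "cy" (the principal point, pixels), "dist" ([k1, k2, p1, p2, k3] as OpenCV has them; the pictures are not rectified), "view" (4x4, takes a point from world to camera coordinates). Camera axes: x right, y down, z forward; pixel columns grow to the right and rows downward; lengths in mm; the calibration is good to about 2 mm. A picture is of the moment at which its call begins. camera_params takes no time and is no camera call.
A pose or a line that the arm cannot do raises Unreachable and nothing moves.
- sign_off(): hands the job in; it is judged then, once.
Readings, each from a call of its own:
- read_clock(): time.
- read_joints(): joint angles.
- read_joint_velocities(): joint speeds.
- read_tau(): joint torques, N m.
- read_ee_pos(): TCP position.
- read_ee_rot(): TCP orientation.
- read_ft_force(): force on the tool from outside, world axes, zero at the start.
- read_torque(): the same for the moment, N m.
- read_gripper_width(): opening from 0.0 (shut) to 1.0 (fully open).
- read_finger_force(): force on a finger pad.
Only numpy, scipy, OpenCV 4.12 (cv2) and the standard library are available. Lean on these libraries where they do the work, as an engineer would, in place of code of your own. Each camera call takes 0.05 s, during which the arm holds its last target. There are 200 camera calls.

## Working session

There is one attempt and no reset: what is moved stays moved. The work goes in short steps, each a Python script; the robot and the scene stay as the last script left them, time stands still between calls to the robot, and variables do not carry over. Pictures are saved under pics/ and viewed, at most 10 in all, crops included, and the job is handed in when it is done.

```bash
mkdir -p pics; python3 - <<'E'
from workcell import *
import cv2,numpy as np
for n in("side","top"):
    im=grab_frame(n); cv2.imwrite(f"pics/{n}0.png",cv2.cvtColor(im,cv2.COLOR_RGB2BGR))
    p=camera_params(n); print(n,{k:np.round(v,4).tolist() for k,v in p.items()})
a=cv2.imread("pics/side0.png");b=cv2.imread("pics/top0.png")
print(read_clock(),read_ee_rot(),nose_length)
E
```

```text
side {'vertical_fov': 43.7423, 'cx': 253.0868, 'cy': 187.2637, 'dist': [-0.0015, 0.0, 0.0, 0.0, 0.0], 'view': [[-0.9982, 0.0578, 0.014, 545.3469], [0.0103, 0.3995, -0.9167, 50.6061], [-0.0585, -0.9149, -0.3994, 1629.4398], [0.0, 0.0, 0.0, 1.0]]}
top {'vertical_fov': 53.8833, 'cx': 257.5448, 'cy': 196.3724, 'dist': [-0.0025, 0.0, 0.0, 0.0, 0.0], 'view': [[0.0222, -0.9998, -0.0, 169.8312], [-0.9927, -0.0221, -0.1188, 587.6477], [0.1187, 0.0026, -0.9929, 1038.5864], [0.0, 0.0, 0.0, 1.0]]}
0.1 [-3.12007702e+00 -3.55247606e-01  4.57569793e-04] 25.0
```

View pics/side0.png

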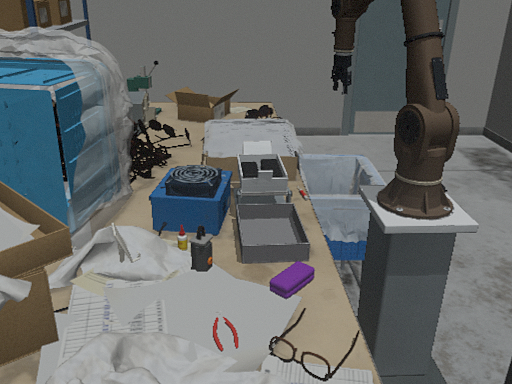

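View pics/top0.png

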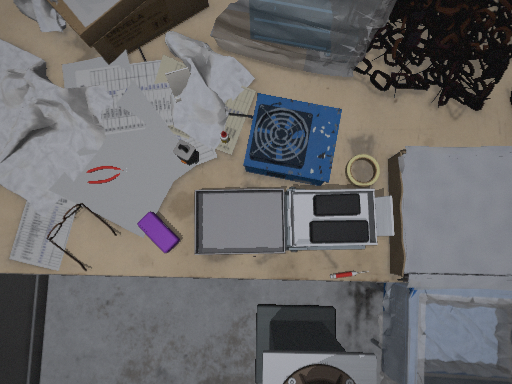

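The top view shows the bin at (240,220) px and the tray with two dark cases at (338,218). The handle plate is at (385,216), right beside a cardboard box at x>390 px. Two things could be the short case: the dark one at (337,204) in the tray and the purple one at (158,231) on the table. The dark one fits, since it is in the tray and is the shorter of the pair. The crop below should confirm this.

```bash
python3 - <<'E'
import cv2,numpy as np
b=cv2.imread("pics/top0.png")[140:290,185:415]; cv2.imwrite("pics/topc.png",cv2.resize(b,None,fx=3.4,fy=3.4,interpolation=cv2.INTER_CUBIC))
a=cv2.imread("pics/side0.png")[110:270,195:325]; cv2.imwrite("pics/sidec.png",cv2.resize(a,None,fx=3.7,fy=3.7,interpolation=cv2.INTER_CUBIC))
E
```

```text
(no output)
```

View pics/topc.png

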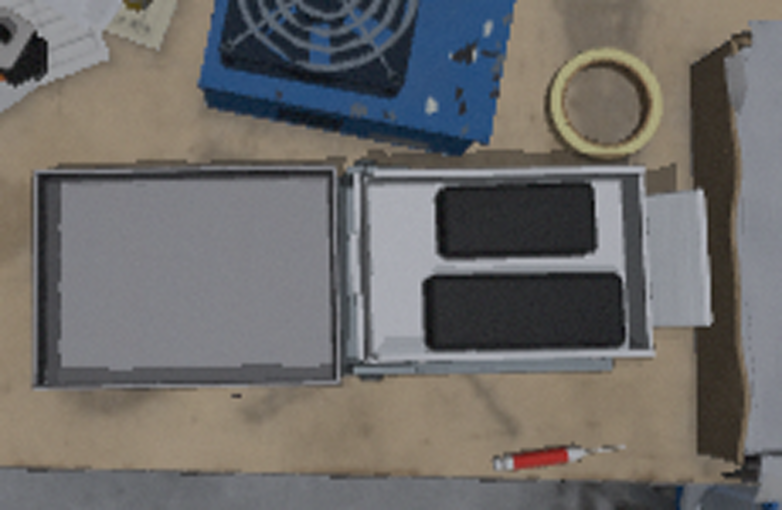

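View pics/sidec.png

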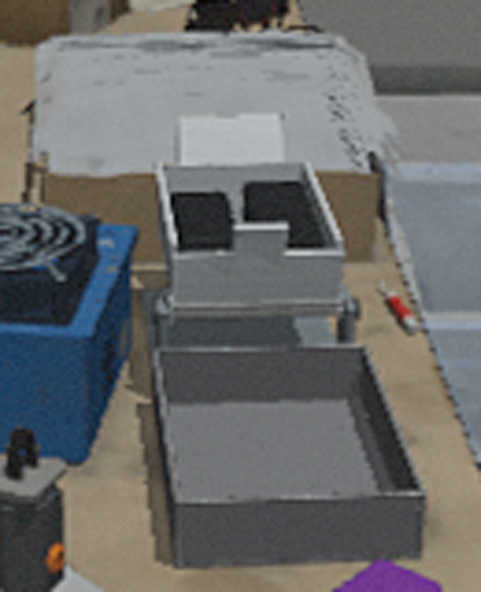

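The crops confirm it: the short dark case is at full-image top pixel (337,205) and the long one at (339,231), both in the tray, with the purple look-alike outside. The gate is slightly ajar, with its tab at side pixel (265,173). The handle's top edge runs from about (392,196) to (394,236), and the cardboard box edge is at about (402,215). Next I'll convert these pixels to positions.

```bash
cat > h.py <<'E'
import numpy as np,cv2
from workcell import *
def K(n):
    p=camera_params(n); f=192/np.tan(np.radians(p["vertical_fov"]/2))
    return np.array([[f,0,p["cx"]],[0,f,p["cy"]],[0,0,1.]]),np.array(p["dist"]),np.array(p["view"])
def ray(n,u):
    k,d,V=K(n); q=cv2.undistortPoints(np.array([[u]],float),k,d)[0,0]
    R=V[:3,:3]; return -R.T@V[:3,3], R.T@np.array([q[0],q[1],1])
def onz(n,u,z):
    o,d=ray(n,u); return o+d*(z-o[2])/d[2]
def tri(ut,us):
    o,d=ray("top",ut);p,e=ray("side",us); s=np.linalg.lstsq(np.c_[d,-e],p-o,rcond=None)[0]
    a=o+d*s[0];b=p+e*s[1]; return (a+b)/2,np.linalg.norm(a-b)
T=lambda x,y:(x/3.4+185-.35,y/3.4+140-.35)
S=lambda x,y:(x/3.7+195-.36,y/3.7+110-.36)
E
python3 - <<'E'
from h import *
np.set_printoptions(precision=1,suppress=True)
for l,c,z in [("rim hx+",(645,167),137),("rim hx-",(655,356),137),("rim gx+",(366,168),137),("rim gx-",(368,358),137),
 ("plate+",(706,190),173),("plate-",(713,326),173),
 ("bin",(34,171),55),("bin",(338,168),55),("bin",(342,384),55),("bin",(35,387),55),("tape",(605,102),24),("drv",(495,465),6),("drvtip",(625,447),6),("blue",(490,145),100),("blue",(205,92),100)]:
    print(l,onz("top",T(*c),z))
print("side rim h",onz("side",S(157,164),137),onz("side",S(320,164),137)) 
print("side plate",onz("side",S(180,116),173),onz("side",S(283,116),173)) 
print("side tab",onz("side",S(233,227),160),onz("side",S(288,224),160)) 
print("box corner x+",tri(T(740,30),S(40,175)),"x-",tri(T(743,455),S(380,180)))
print("blue corner",tri(T(490,145),S(135,228)),tri(T(210,90),S(65,325)))
E
```

```text
rim hx+ [ 598.  -117.9  137. ]
rim hx- [ 455.9 -123.3  137. ]
rim gx+ [592.5  93.5 137. ]
rim gx- [449.7  90.4 137. ]
plate+ [ 576.7 -151.   173. ]
plate- [ 478.3 -154.   173. ]
bin [595.5 358.9  55. ]
bin [603.6 109.2  55. ]
bin [427.9 103.5  55. ]
bin [420.  350.8  55. ]
tape [ 669.7 -119.6   24. ]
drv [362.3 -29.1   6. ]
drvtip [ 379.5 -138.2    6. ]
blue [618.2  -7.4 100. ]
blue [655.7 218.4 100. ]
side rim h [ 596.8 -114.3  137. ] [ 444.8 -111.4  137. ]
side plate [ 574.3 -146.7  173. ] [ 477.4 -145.3  173. ]
side tab [540.9 104.  160. ] [495.5  98.4 160. ]
box corner x+ (array([ 713. , -208.4,   93.9]), np.float64(7.73401934145038)) x- (array([ 376.7, -205.9,   86.3]), np.float64(8.722243555692756))
blue corner (array([617.3,  -4.5, 116.4]), np.float64(3.485251241185047)) (array([664.5, 213.1, 121.8]), np.float64(22.636024341738413))
```

```bash
cat >> h.py <<'E'
from scipy.spatial.transform import Rotation as Ro
Y0=0.0305; O=np.array([523.,2,0]); RZ=Ro.from_euler('z',Y0)
W=lambda p: RZ.apply(p)+O                     # stand -> world
AX=np.array([0,85,77.])
def tool(flip,zdir):                          # tool z in stand yz-plane, tool x = +-x
    z=np.array(zdir,float); z/=np.linalg.norm(z); x=np.array([1. if flip else -1,0,0]); y=np.cross(z,x)
    return Ro.from_matrix(np.c_[x,y,z])
def push(yf,zt,flip=True,half=14.5):          # front-bottom corner of shut fingers at (yf,zt), stand frame
    return W([0,yf-half,zt+25]),(RZ*tool(flip,[0,0,-1])).as_rotvec()
def handle(th,up=4,back=0,flip=True):         # grasp point at plate, tray angle th
    d=np.array([0,-.574,.819]); g=np.array([0,-141,157])+d*(up+back)
    r=Ro.from_euler('x',-th); z=r.apply(-d)
    p=AX+r.apply(g-AX)-6*z
    return W(p),(RZ*tool(flip,z)).as_rotvec()
E
python3 - <<'E'
from h import *
np.set_printoptions(precision=2,suppress=True)
for f in(True,False):
    for n,p in [("up",push(75,260,f)),("dn",push(75,147,f)),("end",push(150,75,f)),("pre",handle(0,back=70,flip=f)),("g",handle(0,flip=f)),("t.4",handle(.4,flip=f)),("t.78",handle(.78,flip=f))]:
        print(f,n,p[0],inverse_kinematics(*p))
E
```

```text
True up [521.16  62.47 285.  ] [ 0.37  0.35 -0.77  1.73  0.26  1.17 -2.02]
True dn [521.16  62.47 172.  ] [ 0.26  0.45 -0.65  1.88  0.33  0.92 -2.08]
True end [518.87 137.44 100.  ] [ 0.03  0.54 -0.53  1.92  0.38  0.78 -2.26]
True pre [ 528.7  -184.83  222.52] [ 0.63  0.57 -0.14  1.59 -0.46  1.34 -0.85]
True g [ 527.47 -144.67  165.19] [ 0.6   0.61 -0.18  1.7  -0.47  1.18 -0.84]
True t.4 [525.87 -92.06 248.47] [ 0.41  0.35 -0.28  1.75 -0.13  1.09 -1.33]
True t.78 [523.54 -15.72 302.67] [ 0.43  0.34 -0.8   1.71  0.42  1.27 -2.03]
False up [521.16  62.47 285.  ] [ 0.56  0.45 -1.08  1.71  0.42  1.23  0.98]
False dn [521.16  62.47 172.  ] [ 0.5   0.57 -1.01  1.86  0.57  1.03  0.85]
False end [518.87 137.44 100.  ] [ 0.29  0.68 -0.94  1.9   0.69  0.92  0.61]
False pre [ 528.7  -184.83  222.52] [ 1.02  0.7  -0.8   1.55 -0.1   1.28  1.94]
False g [ 527.47 -144.67  165.19] [ 0.98  0.74 -0.79  1.66 -0.09  1.12  1.93]
False t.4 [525.87 -92.06 248.47] [ 0.81  0.47 -0.85  1.72  0.15  1.11  1.55]
False t.78 [523.54 -15.72 302.67] [ 0.47  0.36 -0.86  1.71  0.45  1.28  1.09]
```

```bash
python3 - <<'E'
from h import *
np.set_printoptions(precision=1,suppress=True)
movep(*push(72,260)); grab(30)
servo_line(*push(72,150),speed=150,f_stop=15)
print("down",read_ee_pos(),read_clock()); f0=read_ft_force()
r=62; 
for th in np.arange(0,1.58,.26):
    p=push(87+r*np.sin(th)+1,87+r*np.cos(th))
    s=servo_line(*p,speed=70,f_stop=25)
    print(round(th,2),s,read_ft_force()-f0)
    if s: break
print(read_clock())
im=grab_frame("side"); cv2.imwrite("pics/s1.png",cv2.resize(cv2.cvtColor(im,cv2.COLOR_RGB2BGR)[100:280,180:340],None,fx=3.3,fy=3.3))
E
```

```text
down [521.8  59.8 175.8] 4.4667
0.0 False [ 0.3 -0.2 -0.3]
0.26 False [-0.2 -0.8 -0.5]
0.52 False [-0.2 -0.4  0.2]
0.78 False [ 0.7 -0.7 -0.3]
1.04 False [-0.2 -0.6  0.2]
1.3 False [-0.7 -1.7  0.2]
1.56 False [-0.9 -0.8 -0.2]
7.1417
```

View pics/s1.png

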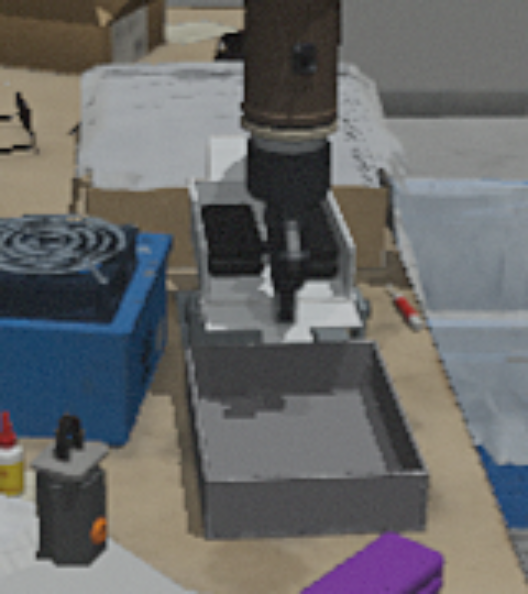

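The gate is about flat, with its tab over the bin wall near crop pixel (290,335), and both cases are still in the tray. I'll press it down to its stop.

```bash
python3 - <<'E'
from h import *
np.set_printoptions(precision=1,suppress=True)
s=servo_line(*push(155,76),speed=25,f_stop=7); print(s,read_ee_pos()-[0,0,25],read_ft_force())
pause(.3)
p=read_ee_pos(); servo_line(p+[0,0,150],speed=200)
movep(*push(80,300))
movep(*handle(0,back=110)); 
print(read_clock())
for n,b in(("side",(100,280,180,340)),("top",(150,280,180,420))):
    im=cv2.cvtColor(grab_frame(n),cv2.COLOR_RGB2BGR); cv2.imwrite(f"pics/{n}2.png",im)
a=cv2.imread("pics/side2.png")[110:270,195:325];t=cv2.imread("pics/top2.png")[150:280,190:410]
a=cv2.resize(a,None,fx=2.6,fy=2.6);t=cv2.resize(t,None,fx=2,fy=2)
c=np.zeros((416,780,3),np.uint8);c[:a.shape[0],:a.shape[1]]=a;c[:t.shape[0],340:340+t.shape[1]]=t;cv2.imwrite("pics/c2.png",c)
E
```

```text
True [519.1 141.3  78.2] [-1.1 -0.8 10.3]
10.4167
```

View pics/c2.png

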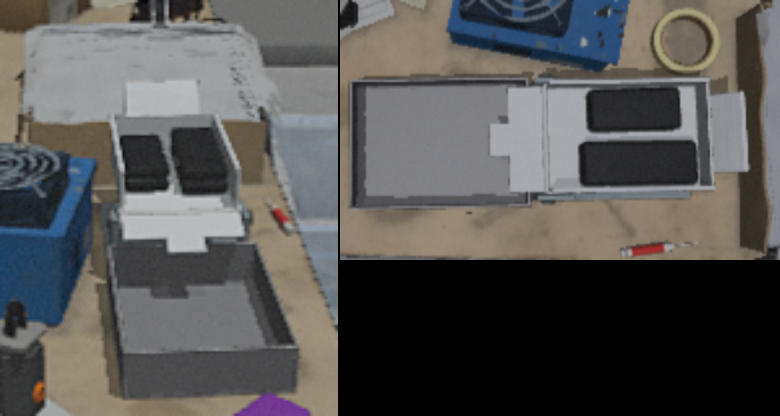

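The gate is down and past flat: it hit its stop at a tip height of 78 mm. The tab is at composite pixel (500,139), the cases have not moved, and nothing else has shifted. Now I'll grip the handle.

```bash
python3 - <<'E'
from h import *
np.set_printoptions(precision=2,suppress=True)
release()
s=servo_line(*handle(0),speed=120,f_stop=12); print("approach",s,read_ee_pos(),handle(0)[0],read_ft_force())
if not s:
    grab(60); pause(.2); print("width mm",85*read_gripper_width(),read_finger_force(),read_ft_force(),read_torque(),read_clock())
E
```

```text
approach False [ 527.89 -145.2   165.66] [ 527.47 -144.67  165.19] [-0.1   0.42  0.38]
width mm 7.2737016133427 58.88396143913269 [-0.02 -1.37  2.71] [-0.71 -0.03  0.41] 13.2583
```

```bash
python3 - <<'E'
from h import *
np.set_printoptions(precision=1,suppress=True)
for th in np.arange(.08,.79,.1):
    s=servo_line(*handle(th),speed=60,f_stop=45); print(round(th,2),s,read_ft_force(),read_torque(),round(85*read_gripper_width(),1))
    if s: break
pause(1); print(read_clock())
for n in("side","top"):
    im=cv2.cvtColor(grab_frame(n),cv2.COLOR_RGB2BGR); cv2.imwrite(f"pics/{n}3.png",im)
a=cv2.imread("pics/side3.png")[90:270,185:325];t=cv2.imread("pics/top3.png")[150:280,190:410]
a=cv2.resize(a,None,fx=2.4,fy=2.4);t=cv2.resize(t,None,fx=2,fy=2)
c=np.zeros((432,780,3),np.uint8);c[:a.shape[0],:a.shape[1]]=a;c[:t.shape[0],340:340+t.shape[1]]=t;cv2.imwrite("pics/c3.png",c)
E
```

```text
0.08 False [ 1.  -2.8 -2.1] [-1.1 -0.3  0.2] 7.0
0.18 False [-0.3 -3.3 -1.6] [-1.2 -0.1  0.3] 7.0
0.28 False [-1.9 -5.1 -0.7] [-1.2 -0.   0.4] 7.1
0.38 False [-3.6 -4.9  0.5] [-1.2  0.1  0.4] 7.3
0.48 False [-3.2 -4.6  0.9] [-1.2  0.2  0.3] 7.5
0.58 False [-4.8 -5.8  1.3] [-1.1  0.3  0.4] 7.0
0.68 False [-4.6 -3.7  2. ] [-1.   0.3  0.3] 7.5
0.78 False [-4.9 -3.6  1.2] [-0.8  0.4  0.3] 7.2
18.7083
```

View pics/c3.png

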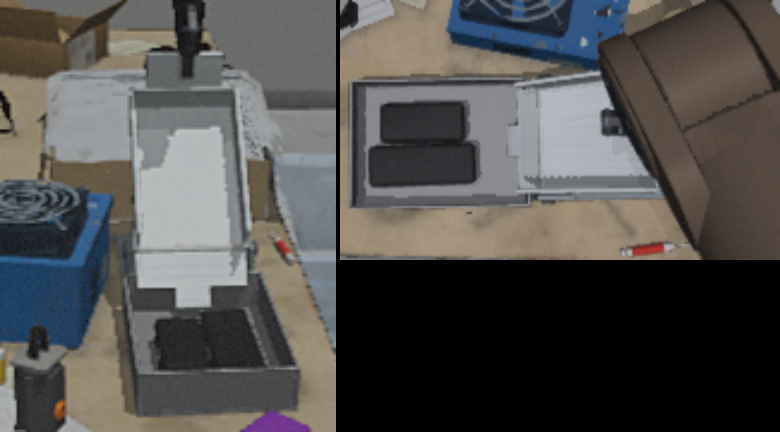

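The tray is tipped and empty, and both cases lie flat in the bin at composite top pixels (423,122) and (423,165), clear of the gate. Now I'll lower the tray gently.

```bash
python3 - <<'E'
from h import *
np.set_printoptions(precision=1,suppress=True)
for th in [.68,.58,.48,.38,.28,.18,.08,.03]:
    servo_line(*handle(th),speed=60); print(th,read_ft_force(),round(85*read_gripper_width(),1))
s=servo_line(*handle(-.01),speed=15,f_stop=12); print("set",s,read_ft_force(),read_ee_pos()-handle(0)[0])
pause(.3); release(); pause(.3)
servo_line(*handle(0,back=120),speed=120,f_stop=12); print(read_ft_force(),read_clock())
for n in("side","top"):
    im=cv2.cvtColor(grab_frame(n),cv2.COLOR_RGB2BGR); cv2.imwrite(f"pics/{n}4.png",im)
a=cv2.imread("pics/side4.png")[90:270,185:325];t=cv2.imread("pics/top4.png")[150:280,190:410]
a=cv2.resize(a,None,fx=2.4,fy=2.4);t=cv2.resize(t,None,fx=2,fy=2)
c=np.zeros((432,780,3),np.uint8);c[:a.shape[0],:a.shape[1]]=a;c[:t.shape[0],340:340+t.shape[1]]=t;cv2.imwrite("pics/c4.png",c)
E
```

```text
0.68 [-5.6 -4.2  2.6] 7.0
0.58 [-5.7 -5.2  3. ] 7.4
0.48 [-6.9 -5.1  4.1] 7.4
0.38 [-6.3 -7.1  2.9] 7.1
0.28 [-6.3 -6.8  3.5] 7.2
0.18 [-7.1 -8.5  1.9] 7.3
0.08 [-6.3 -8.1  0.9] 7.4
0.03 [-6.5 -9.1  2.3] 7.1
set True [-0.3 -1.3  5.7] [ 0.  -0.1  0. ]
[ 0.4 -0.9 -0.6] 26.1917
```

View pics/c4.png

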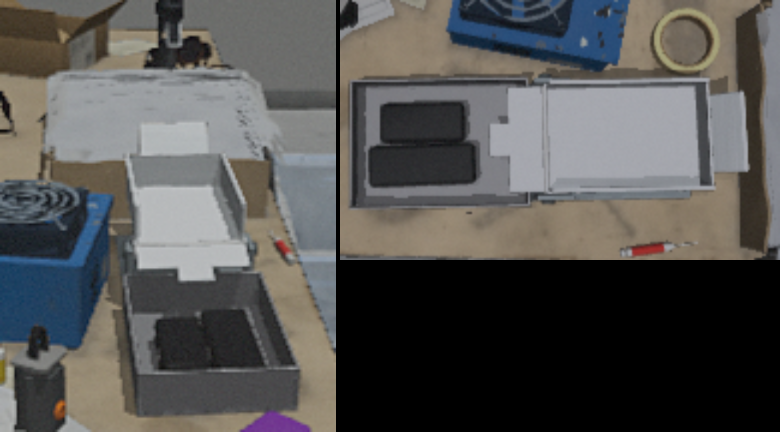

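The tray is level on its stand, in the same place as before tipping. The gate is down with its tab at (500,139), both cases are at rest in the bin, and the bystanders have not moved. I'll hand it in.

```bash
python3 -c "
from workcell import *
print(sign_off(),read_clock())"
```

```text
the job is handed in; nothing more can be done
the job is handed in; nothing more can be done
```

The job is handed in, though I got no verdict back: the gate is down, both cases lie in the bin, the tray was set gently back on its stand and released, and no bystander moved (about 26 s on the clock).

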